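Take the filter cover off the dust extraction box

TASK

The filter in the dust extraction box is due for cleaning. Loosen the three captive wing screws on its cover by turning each a full quarter turn anticlockwise, then lift the cover off with its filter and set it down gently, handle up, on the empty stacking tote, so that it lies flat on the rim with its corners inside the tote's four corner angles. Leave the other things on the bench where they are.

Things in the scene. Friction and masses are not known exactly. Their poses are not given: they have to be found in the camera images.
- filter_box: Grey sheet steel housing fixed to the bench, 170 mm (own x) x 230 mm (own y) x 120 mm high; a 100 mm round duct spigot stands 55 mm out of its +x side, foot flanges reach 137 mm from its centre along y. Origin: centre of its underside, z up. Its top flange, 5 mm thick, has a 104 x 104 mm opening for the filter and a 38 x 14 mm slot (long along x) under each wing screw. It cannot move.
- cover: Aluminium plate 140 (own x) x 200 (own y) x 4 mm on the box, 0.4 to 0.7 kg with all it carries. Origin: centre of the plate's underside (120 mm up), z up, axes as the box's. Below hangs a 100 x 100 x 22 mm filter block with 2 mm play in the box's opening. Three wing screws stay in it, at own (-40, -70), (40, -70) and (0, 70) mm, reaching 11.5 mm below the plate. Bow handle in its middle.
- cover_handle (a point): Middle of the handle's grip bar, 46 mm above the cover's origin. The black bar runs along the cover's x, 96 mm long, 12 x 12 mm section, on posts at x = +-42 mm, with 36 mm free height between plate and bar and 57 mm free on either side of its middle (along y) to the nearest screw hub.
- screw_a_head (a point): Wing screw a, at cover (-40, -70) mm: black wing blade 56 mm long, 8 mm thick, from 10 to 32 mm above the cover's origin, on a hub of 13 mm radius and 14 mm high. This point: on the screw's axis at the blade's top; its own x runs along the wing. It turns on the cover against 0.07 N m of friction and stays where left; either end of the wing can be pushed.
- screw_b_head (a point): Same wing screw at cover (40, -70) mm; point on its axis at the blade's top, own x along the wing.
- screw_c_head (a point): Same wing screw at cover (0, 70) mm; point on its axis at the blade's top, own x along the wing.
- screw_a (a joint): Angle of wing screw a, rad: 0 = fastened (wing along the cover's y), growing anticlockwise seen from above to a stop at 1.571 = loosened (wing along the cover's x). A 28 mm cross-bar at the screw's foot, parallel to the wing, holds under the box's flange until it is within 0.2 to 0.3 rad of the stop: turn it fully. It may start slightly turned (up to 0.3).
- screw_b (a joint): Angle of wing screw b, rad, likewise.
- screw_c (a joint): Angle of wing screw c, rad, likewise.
- tote: Empty grey plastic stacking tote, loose, about 0.55 kg, 147 (own x) x 207 (own y) mm outside, rim 60 mm high and 10.5 mm wide, floor 5 mm. L-shaped angles at its four corners rise 16 mm above the rim, then flare outward to 26 mm; the cover plate drops between them, long side along y (either way round), with 3.5 mm to spare each side, its filter inside. Origin: centre of its underside.
- tote_rim (a point): Centre of the tote at rim height, 60 mm above its origin: where the centre of the cover's underside belongs.
- tape_measure: Yellow and black tape measure, 75 x 34 x 72 mm, bystander. Origin: centre of its underside.
- block_plane: Steel block plane with wooden knob and palm rest, 160 x 50 x 60 mm, bystander. Origin: centre of its underside.
- sanding_block: Cork sanding block, 110 x 65 x 34 mm, bystander. Origin: centre of its underside.
- glue_bottle: White glue bottle, 64 mm across, 190 mm tall, bystander. Origin: centre of its underside.
- walnut_strip: Dark walnut strip, 300 x 45 x 22 mm, bystander. Origin: centre of its underside.
- try_square: Try square with wooden stock 160 x 32 x 18 mm and thin steel blade, bystander. Origin: centre of the stock's underside.
- mallet: Joiner's mallet lying down, 320 mm long, head 64 x 110 x 64 mm, bystander. Origin: under the middle of its length.

How it is judged:
On the way, in this order (a step that is already met when the one before it is completed fails the run):
1. all three wing screws are turned to at least 1.4 rad while the cover still lies on the box (value of joint each of screw_a, screw_b, screw_c above 1.4 rad and distance of cover from where it was at the start of the episode below 0.012 m), for 0.1 s.
2. the cover is lifted clear of the box (its plate 40 mm or more above the box's top), handle up (z of cover in the frame of filter_box above 0.16 m and angle between cover's own z axis and vertical below 0.5 rad), for 0.1 s.
At the end, for the whole second after the job is handed in: The cover lies at rest and handle up on the tote: centre of its underside within 6 mm of the rim's centre along each tote axis and within 4 mm of rim height, its long side along the tote's within 0.1 rad, level within 0.06 rad, the tote flat on the bench (x of cover in the frame of tote_rim between -0.006 and 0.006 m and y of cover in the frame of tote_rim between -0.006 and 0.006 m and z of cover in the frame of tote_rim between -0.004 and 0.004 m and angle between the x axis of cover and the x axis of tote, either way round below 0.1 rad and angle between cover's own z axis and vertical below 0.06 rad and height (world z) of tote below 0.005 m and angle between tote's own z axis and vertical below 0.05 rad and linear speed of each of cover, tote below 0.02 m/s); the robot touches nothing.
It fails at once if the cover is dropped: it moves faster than 0.5 m/s with no finger on it (linear speed of cover above 0.5 m/s and contact force between the fingers and cover below 0.1 N).
It fails at once if a bystander (tape measure, block plane, sanding block, glue bottle, walnut strip, try square, mallet) is moved more than 30 mm (distance of any of tape_measure, block_plane, sanding_block, glue_bottle, walnut_strip, try_square, mallet from where it was at the start of the episode above 0.03 m).
It also fails if it takes over 61 s, if anything falls off the work surface, if the arm or the gripper's body presses on something with over 40 N, if the wrist force passes 120 N, or if a joint passes its speed limit or range.

ROBOT

A 7-joint arm with a two-finger parallel gripper is mounted at the origin on the work surface. World frame = base frame: x ahead of the robot, y to its left, z up, the work surface at z = 0. Lengths are in m, angles in rad, forces in N, time in s.
With the tool pointing down it reaches from about 0.35 to 0.9 m from the base axis. Payload 8.1 kg.
Tool frame: the origin (TCP) lies midway between the tips of the shut fingers; the grasp point (between the pads) lies arm.grasp_offset behind it (arm.grasp_offset is the distance from the TCP to the grasp point, in m); z points along the fingers, y is the line along which they close (so a half turn about z gives the same grasp; the last joint's range is limited). The gripper opens to 92 mm and grips with 3 to 60 N. Pads are 19 mm wide; open, the fingers measure 130 mm over their backs; the gripper's body (75 mm by 190 mm) begins 47 mm behind the grasp point.
Start: joints at [-1.328, 0.434, 0.025, 1.573, -0.012, 1.134, -0.075], TCP at [0.212, 0.588, 0.227] pointing down, gripper open.
Joint ranges: [-2.62, 2.62], [-0.44, 2.09], [-1.27, 1.32], [0.08, 2.57], [-1.32, 4.46], [0.12, 2], [-2.74, 2.74]. Speed limits (rad/s): [2.22, 2.22, 3.01, 3.01, 3.14, 3.14, 3.14].

INTERFACE

Orientations are given as a rotation vector (axis times angle).
In Python, from cell import observe, imaging, arm gives the robot as it stands.
- The arm moves only by the tool apply_moves, never from a script. Its argument "commands" is a list of rows, each a list of 5 numbers: the opening in per cent of the stroke, from 0 (shut) to 100 (fully open), then the shift along the world's x, y, z in units of 0.06 m (1.0 is 0.06 m), then the turn about the world's z in units of 0.5 rad (1.0 is 0.5 rad). A call has 1 to 12 rows; each row shifts and turns the commanded pose from where the row before left it; what a row does not reach is not made up. A row lasts 1/8 s, in which the tool goes at most 62.5 mm and 10.7 degrees, less where a joint would pass 70% of its speed; a pose out of reach is approached as far as the arm can. A call with a number of a shift or a turn outside -1 to 1 is refused whole. A call with a gripper value outside its range is refused whole. The fingers move at their own pace and stop on an object; "newtons" is the grip in N (left out, the last holds). Time passes only in rows, so rows that do not move let the fingers close. It gives the time, the measured TCP pose, the force, the opening and the grip force at its end, in the units of the state.
- observe(): the state, without advancing time (a new reading comes with each control period).
- imaging.get_image(name): name is "scene" or "side" or "wrist"; returns (picture, depth): 384x512x3 uint8, red, green, blue; 384x512 float32, m along the optical axis (not along the pixel's ray), 0 where there is no reading.
- imaging.camera_params(name): a dict with "camera_matrix" (3x3 intrinsics, pixels), "dist" ([k1, k2, p1, p2, k3] as OpenCV has them; the pictures are not rectified), "origin" and "rotation" of the camera in the world; the wrist camera has in their place "tool_from_camera" (4x4, takes a point from camera to tool coordinates, whose origin is the TCP and whose axes are the flange's). Camera axes: x right, y up, looking along -z (the intrinsics and any distortion apply to the point x, -y, -z); pixel columns grow to the right and rows downward; lengths in m; the calibration is good to about 2 mm. A picture is of the moment at which its call begins: read the wrist's pose just before it. camera_params takes no time and is no camera call.
- arm.sign_off(): hands the job in; it is judged then, once.
The state is a dict: "clock": time; "joints": joint angles; "dq": joint speeds; "joint_efforts": joint torques, N m; "position": TCP position; "ee_rot": TCP orientation; "force": force on the tool from outside, world axes, zero at the start; "ft_torque": the same for the moment, N m; "width": opening from 0.0 (shut) to 1.0 (fully open); "gripper_force": force on a finger pad.
Only numpy, scipy, OpenCV 4.12 (cv2) and the standard library are available. Lean on these libraries where they do the work, as an engineer would, in place of code of your own. Each camera call takes 0.05 s, during which the arm holds its last target. There are 200 camera calls.

## Working session

There is one attempt and no reset: what is moved stays moved. The work goes in short steps, Python scripts to look and compute and a tool call to move; the robot and the scene stay as the last step left them, time stands still between calls to the robot, and variables do not carry over. Pictures are saved under pics/ and viewed, at most 10 in all, crops included, and the job is handed in when it is done.

Besides the shell and the picture viewer there is one more tool, called after "Request:" as name([rows], argument=value, ...), one row to a line, values as JSON. apply_moves: Moves the arm, as the interface text tells. Its arguments: {"type":"object","properties":{"commands":{"type":"array"},"newtons":{"type":"number"}},"required":["commands"]}

```bash
mkdir -p pics; ls; cat > h.py <<'E'
import numpy as np, cv2
from scipy.spatial.transform import Rotation as R
from cell import observe, imaging, arm
def grab(name):
    s=observe(); im,d=imaging.get_image(name); p=imaging.camera_params(name)
    if name=="wrist":
        T=np.eye(4);T[:3,:3]=R.from_rotvec(s["ee_rot"]).as_matrix();T[:3,3]=s["position"]
        T=T@np.array(p["tool_from_camera"]); Rc,o=T[:3,:3],T[:3,3]
    else: Rc,o=np.array(p["rotation"]),np.array(p["origin"])
    return im,d,(np.array(p["camera_matrix"]),np.array(p["dist"],float),Rc,o)
def rays(uv,c):
    K,D,Rc,o=c
    n=cv2.undistortPoints(np.float64(uv).reshape(-1,1,2),K,D).reshape(-1,2)
    return np.c_[n[:,0],-n[:,1],-np.ones(len(n))]@Rc.T
def onplane(uv,z,c):
    r=rays(uv,c); return c[3]+r*((z-c[3][2])/r[:,2])[:,None]
def cloud(d,c):
    v,u=np.mgrid[:d.shape[0],:d.shape[1]]
    r=rays(np.c_[u.ravel(),v.ravel()],c)
    P=c[3]+r*d.reshape(-1,1); P[d.ravel()==0]=np.nan
    return P.reshape(d.shape+(3,))
def save(n,im): cv2.imwrite(n,im[...,::-1])
E
python3 - <<'E'
from h import *
s=observe();print({k:np.round(v,3) for k,v in s.items()},arm.grasp_offset)
print(R.from_rotvec(s["ee_rot"]).as_matrix().round(2))
a=[grab(n) for n in("scene","side")]
for n,x in zip(("scene","side"),a): np.savez("v_"+n+".npz",im=x[0],d=x[1]); save("pics/%s.png"%n,x[0]); print(n,x[2][3],(x[2][2]@[0,0,-1]).round(2))
E
```

```text
pics
{'clock': np.float64(0.0), 'joints': array([-1.328,  0.435,  0.025,  1.574, -0.012,  1.134, -0.075]), 'dq': array([ 0.002, -0.002, -0.001, -0.002, -0.001,  0.001, -0.001]), 'joint_efforts': array([ 1.0000e-03, -6.6785e+01,  9.8500e-01, -3.1445e+01, -6.1000e-02,
        4.3000e-02,  0.0000e+00]), 'position': array([0.212, 0.587, 0.226]), 'ee_rot': array([-5.410e-01, -3.095e+00,  2.000e-03]), 'force': array([-0.151, -0.748, -0.392]), 'ft_torque': array([ 0.028, -0.046,  0.032]), 'gripper_force': np.float64(0.0), 'width': np.float64(0.998)} 0.0188
[[-0.94  0.34 -0.  ]
 [ 0.34  0.94 -0.  ]
 [-0.   -0.   -1.  ]]
scene [ 0.97376119 -0.44622183  1.27957945] -0.76
side [-0.17068408 -0.96512852  1.10932814] 0.6
```

```bash
python3 - <<'E'
from h import *
for n in("scene","side"): print(imaging.camera_params(n))
E
sed -i 's/Rc,o=np.array(p\["rotation"\]),/Rc,o=R.from_rotvec(p["rotation"]).as_matrix(),/' h.py
```

```text
{'camera_matrix': array([[380.95689154,   0.        , 254.74795759],
       [  0.        , 380.95689154, 193.50723632],
       [  0.        ,   0.        ,   1.        ]]), 'dist': array([-0.0232239,  0.       ,  0.       ,  0.       ,  0.       ]), 'origin': array([ 0.97376119, -0.44622183,  1.27957945]), 'rotation': array([0.49280343, 0.20563357, 0.76175704])}
{'camera_matrix': array([[426.27842184,   0.        , 256.35688813],
       [  0.        , 426.27842184, 195.28646185],
       [  0.        ,   0.        ,   1.        ]]), 'dist': array([-0.08604274,  0.        ,  0.        ,  0.        ,  0.        ]), 'origin': array([-0.17068408, -0.96512852,  1.10932814]), 'rotation': array([ 0.84391135, -0.25982036, -0.6024425 ])}
```

View pics/scene.png

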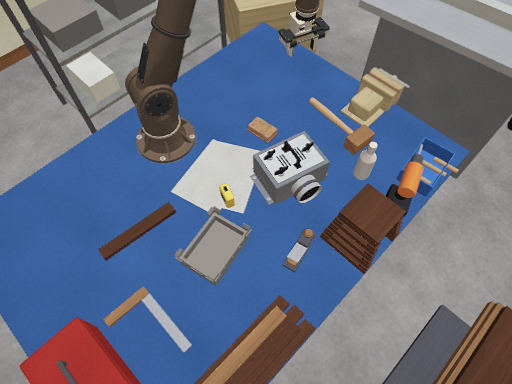

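View pics/side.png

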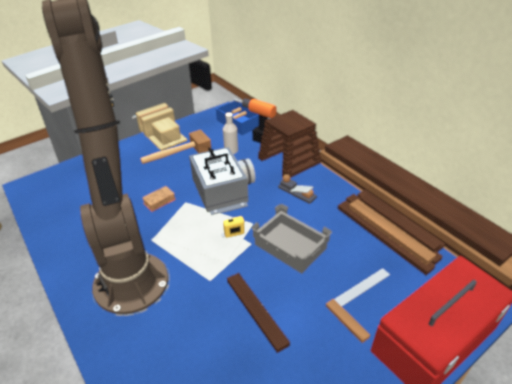

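The scene view shows the box with its white cover around (290,160), the tote around (214,245), the tape measure at (227,195) between them and the sanding block at (262,128). The gripper is at (303,35). Next I'll measure from depth and masks.

```bash
cat > m.py <<'E'
from h import *
import sys
def rect(P): 
    r=cv2.minAreaRect(np.float32(P[:,:2]*1000)); return np.round(r[0],1),np.round(r[1],1),round(r[2],2)
if __name__=="__main__":
    for n in("scene","side"):
        im,d,c=grab(n); P=cloud(d,c); h=cv2.cvtColor(im,cv2.COLOR_RGB2HSV); z=P[...,2]
        x,y=P[...,0],P[...,1]
        m=(im.min(2)>185)&(abs(z-.124)<.012)
        k,l,st,ce=cv2.connectedComponentsWithStats(cv2.morphologyEx(m.astype('u1'),cv2.MORPH_CLOSE,np.ones((9,9))))
        i=1+np.argmax(st[1:,4]); sel=l==i; uv=np.argwhere(sel)[:,::-1]
        Q=onplane(uv,.124,c); print(n,"cover",rect(Q),st[i],"zmed",np.nanmedian(z[m]))
        cx,cy=np.median(Q[:,0]),np.median(Q[:,1])
        # black blades on cover
        b=(im.max(2)<70)&cv2.dilate(sel.astype('u1'),np.ones((5,5))).astype(bool)
        print(" black z",np.nanpercentile(z[b],[5,50,95]).round(3))
        k,l,st,ce=cv2.connectedComponentsWithStats(b.astype('u1'))
        for i in range(1,k):
            if st[i,4]>8: q=onplane(np.argwhere(l==i)[:,::-1],.150,c);print("  blob",st[i],rect(q),np.nanmedian(z[l==i]).round(3))
        # tote by rim height
        m=(abs(z-.06)<.012)&(h[...,1]<60)&(im.max(2)<200)
        k,l,st,ce=cv2.connectedComponentsWithStats(cv2.morphologyEx(m.astype('u1'),cv2.MORPH_CLOSE,np.ones((3,3))))
        for i in range(1,k):
            if st[i,4]>100: Q=P[(l==i)&m]; print(" rim?",st[i],rect(Q))
        o=(z>.02)&(z<.3)&(x>.2)&(x<1)&(abs(y)<.7)
        k,l,st,ce=cv2.connectedComponentsWithStats(o.astype('u1'))
        for i in range(1,k):
            if st[i,4]>60: Q=P[l==i]; print(" obj",st[i],rect(Q),"zmax",np.nanmax(Q[:,2]).round(3))
        s=cv2.resize(im[125:215,240:340] if n=="scene" else im[135:225,175:275],None,fx=4,fy=4,interpolation=cv2.INTER_CUBIC)
        if n=="scene": A=s
        else: save("pics/crop.png",np.hstack([A,s]))
E
python3 m.py
```

```text
scene cover (array([504.5, 213.3]), array([217. , 192.3]), 72.52) [ 253  135   71   48 1755] zmed 0.12389273518102706
 black z [0.124 0.149 0.174]
  blob [282 141  19  28 126] (array([494.3, 221.7]), array([ 32.8, 121.4]), 74.42) 0.167
  blob [302 143  11   9  39] (array([514.3, 286.3]), array([15.8, 50.5]), 8.28) 0.149
  blob [264 150  11  10  46] (array([437.9, 164.7]), array([18.5, 53.6]), 12.28) 0.148
  blob [275 166  13   9  52] (array([514.3, 145.8]), array([55.1, 18.1]), 87.34) 0.148
 rim? [253 162  68  39 225] (array([527.4, 142.3]), array([274.6, 102.2]), 22.04)
 rim? [387 184  24  27 249] (array([866.7, 413.5]), array([98.1, 68.5]), 1.48)
 rim? [178 211  72  73 775] (array([ 521.9, -194.7]), array([154.6, 215.4]), 12.57)
 obj [310  38  12  12  74] (array([242.8, 632.2]), array([18.1, 47.1]), 70.63) zmax 0.299
 obj [348  93  28  28 489] (array([499.4, 672.6]), array([ 54.5, 101.6]), 89.62) zmax 0.095
 obj [ 309   97   69   81 1364] (array([535.3, 546.7]), array([156.3, 438.2]), 67.68) zmax 0.196
 obj [248 117  29  23 362] (array([263., 309.]), array([112.1,  67.2]), 4.49) zm
[... 1633 characters left out ...]
, array([627.2, 740.1]), 9.25) zmax 0.206
 obj [156 122  25  22 391] (array([495.5, 669.3]), array([101.3,  62. ]), 1.03) zmax 0.093
 obj [143 186  31  22 343] (array([260.6, 307.9]), array([110.8,  71.3]), 4.18) zmax 0.039
 obj [ 339  190  105   81 2942] (array([ 866. , -358.2]), array([162.8, 430.5]), 0.5) zmax 0.052
 obj [ 252  204   80   66 1606] (array([ 522. , -196.3]), array([171.3, 227.9]), 12.66) zmax 0.09
 obj [223 217  22  19 317] (array([397.5, -26.7]), array([36.8, 75.6]), 72.12) zmax 0.078
 obj [ 371  256  105  106 2699] (array([ 615.4, -670.6]), array([ 58.8, 360.2]), 89.97) zmax 0.173
 obj [227 273  63  77 970] (array([ 262.7, -344.2]), array([299.3,  48.1]), 84.76) zmax 0.03
```

```bash
sleep 0
```

```text
(no output)
```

View pics/crop.png

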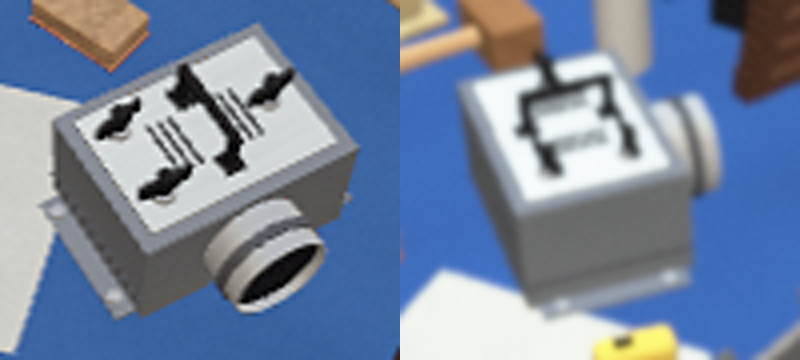

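The crop shows wings a (115,118), b (165,182) and c (272,88) in the scene half, all roughly along the cover's y. The handle is in the middle and the spigot marks +x. The cover centre is about (0.495, 0.221) with yaw about -16°. I'll go above it for a wrist look.

Request:
apply_moves([
  [40,0.525,-0.68,0.225,0.03],
  [40,0.525,-0.68,0.225,0.03],
  [40,0.525,-0.68,0.225,0.03],
  [40,0.525,-0.68,0.225,0.03],
  [40,0.525,-0.68,0.225,0],
  [40,0.525,-0.68,0.225,0],
  [40,0.525,-0.68,0.225,0],
  [40,0.525,-0.68,0.225,0],
  [40,0.525,-0.68,0.225,0],
  [40,0,0,0,0],
  [40,0,0,0,0],
], newtons=12)

```text
clock: 1.58
position: [0.495, 0.2212, 0.3479]
ee_rot: [-0.447, -3.109, -0.0]
force: [-0.6, 1.2, 0.0]
width: 0.4
gripper_force: 0.0
```

```bash
python3 - <<'E'
from h import *
s=observe(); print(s["position"],s["ee_rot"],s["joints"].round(2),s["clock"])
im,d,c=grab("wrist"); save("pics/w1.png",im); np.savez("w1.npz",im=im,d=d)
print(c[3],(c[2]@[0,0,-1]).round(2), np.median(d))
E
```

```text
[0.49496509 0.22120725 0.34793835] [-4.47495029e-01 -3.10882900e+00 -3.40218564e-04] [-0.7   0.22  0.23  1.59 -0.05  1.34  0.82] 1.575
[0.43187867 0.24003481 0.50624223] [ 0.24 -0.07 -0.97] 0.39525646
```

View pics/w1.png

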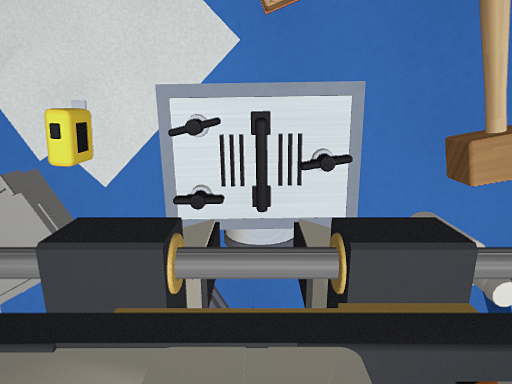

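The wrist view shows the whole plate at (170-353, 95-220), with wings a (195,127), b (199,200) and c (327,161), and the handle at (261,160).

```bash
cat > w.py <<'E'
from m import *
def wings(im,d,c):
    P=cloud(d,c); z=P[...,2]
    m=((im.max(2)<60)&(z>.136)&(z<.180)).astype('u1'); m[215:]=0
    k,l,st,ce=cv2.connectedComponentsWithStats(m)
    for i in range(1,k):
        if st[i,4]>80:
            uv=np.argwhere(l==i)[:,::-1]; zz=np.nanmedian(z[l==i]); q=onplane(uv,.152 if zz<.16 else .172,c)
            w,v=np.linalg.eigh(np.cov(q[:,:2].T)); a=np.degrees(np.arctan2(v[1,1],v[0,1]))%180
            r=cv2.minAreaRect(np.float32(q[:,:2]*1000))
            print("blob",st[i],"z",zz.round(4),"box c",np.round(r[0],1),np.round(r[1],1),"ang",a.round(1))
if __name__=="__main__":
    im,d,c=grab("wrist"); wings(im,d,c); P=cloud(d,c)
    m=((im.min(2)>170)&(abs(P[...,2]-.124)<.01)).astype('u1')
    m=cv2.morphologyEx(m,cv2.MORPH_CLOSE,np.ones((25,25))); k,l,st,ce=cv2.connectedComponentsWithStats(m); i=1+np.argmax(st[1:,4])
    print("cover",rect(onplane(np.argwhere(l==i)[:,::-1],.124,c)),"z",np.nanmedian(P[(l==i)&(im.min(2)>170)][:,2]))
E
python3 w.py
```

```text
blob [168 119  52  18 466] z 0.1528 box c [435.6 172. ] [15.4 53.7] ang 87.6
blob [255 118  13  95 999] z 0.1717 box c [491.2 228.4] [11.5 95.7] ang 164.5
blob [299 155  53  17 520] z 0.152 box c [510.1 293.8] [54.7 17.2] ang 82.1
blob [173 191  50  19 522] z 0.1516 box c [511.  150.9] [53.5 19.6] ang 75.9
cover (array([485.4, 229.7]), array([200. , 154.7]), 74.47) z 0.12423286420107937
```

Request:
apply_moves([
  [40,-0.126,-0.103,-0.308,-0.332],
  [40,-0.126,-0.103,-0.308,-0.332],
  [40,-0.126,-0.103,-0.308,-0.332],
  [40,-0.126,-0.103,-0.308,-0.332],
  [40,-0.126,-0.103,-0.308,-0.332],
  [40,-0.126,-0.103,-0.308,-0.332],
  [40,-0.126,-0.103,-0.308,-0.332],
  [40,-0.126,-0.103,-0.308,-0.332],
  [40,0,0,0,0],
  [40,0,0,0,0],
])

```text
clock: 2.92
position: [0.4352, 0.1724, 0.201]
ee_rot: [2.263, 2.179, 0.001]
force: [-0.8, 0.3, -0.2]
width: 0.398
gripper_force: 0.0
```

```bash
python3 - <<'E'
from h import *
s=observe(); M=R.from_rotvec(s["ee_rot"]).as_matrix(); print(s["position"],np.degrees(np.arctan2(M[1,1],M[0,1])),s["joints"].round(2))
im,d,c=grab("wrist"); save("pics/w2.png",im)
E
```

```text
[0.43515237 0.17240935 0.20100692] -2.1751505447199073 [-0.83  0.21  0.4   2.   -0.1   0.95 -0.42]
```

View pics/w2.png

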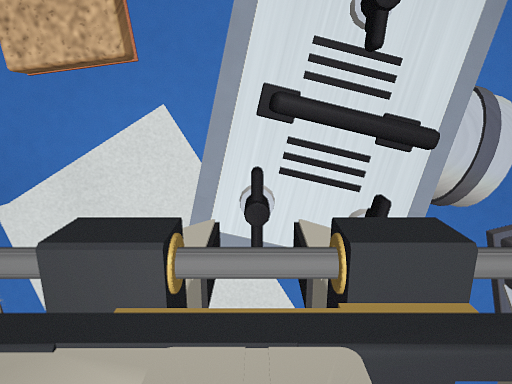

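Wing a sits vertical at column 257, midway between the fingers (215 and 300). Next: descend and close.

Request:
apply_moves([
  [40,0,0,-0.25,0],
  [40,0,0,-0.25,0],
  [40,0,0,-0.25,0],
  [40,0,0,-0.25,0],
  [40,0,0,0,0],
  [0,0,0,0,0],
  [0,0,0,0,0],
  [0,0,0,0,0],
  [0,0,0,0,0],
  [0,0,0,0,0],
])

```text
clock: 4.22
position: [0.4352, 0.1715, 0.1407]
ee_rot: [2.269, 2.173, 0.001]
force: [0.0, -1.1, 4.3]
width: 0.085
gripper_force: 12.0
```

Request:
apply_moves([
  [0,0,0,0,0.3],
  [0,0,0,0,0.3],
  [0,0,0,0,0.3],
  [0,0,0,0,0.3],
  [0,0,0,0,0.3],
  [0,0,0,0,0.3],
  [0,0,0,0,0.3],
  [0,0,0,0,0.3],
  [0,0,0,0,0.3],
  [0,0,0,0,0.09],
  [0,0,0,0,0],
])

```text
clock: 5.6
position: [0.4342, 0.1708, 0.1406]
ee_rot: [-0.343, -3.122, 0.001]
force: [-4.5, -2.4, 8.5]
width: 0.09
gripper_force: 12.3
```

```bash
cat > st.py <<'E'
from h import *
s=observe(); M=R.from_rotvec(s["ee_rot"]).as_matrix(); print(s["position"].round(4),"yang",np.degrees(np.arctan2(M[1,1],M[0,1])).round(1),"F",s["force"].round(1),s["ft_torque"].round(2),s["width"],s["gripper_force"],s["joints"].round(2),s["clock"])
E
python3 st.py
```

```text
[0.4342 0.1708 0.1406] yang 77.5 F [-4.5 -2.4  8.5] [-0.45  0.94 -0.24] 0.08975366286952291 12.319668978452682 [-0.55  0.28  0.08  2.06 -0.03  0.8   0.89] 5.6
```

Request:
apply_moves([
  [40,0,0,0,0],
  [40,0,0,0,0],
  [40,0,0,0.33,0],
  [40,0,0,0.33,0],
  [40,0,0,0.33,0],
])

```text
clock: 6.22
position: [0.4348, 0.1714, 0.2003]
ee_rot: [-0.343, -3.123, 0.0]
force: [-0.2, 0.3, -0.3]
width: 0.403
gripper_force: 0.0
```

Request:
apply_moves([
  [40,0.1275,-0.0355,0,-0.321],
  [40,0.1275,-0.0355,0,-0.321],
  [40,0.1275,-0.0355,0,-0.321],
  [40,0.1275,-0.0355,0,-0.321],
  [40,0.1275,-0.0355,0,-0.321],
  [40,0.1275,-0.0355,0,-0.321],
  [40,0.1275,-0.0355,0,-0.321],
  [40,0.1275,-0.0355,0,-0.321],
  [40,0.1275,-0.0355,0,-0.321],
  [40,0.1275,-0.0355,0,-0.321],
  [40,0,0,0,0],
  [40,0,0,0,0],
])

```text
clock: 7.72
position: [0.511, 0.1503, 0.1996]
ee_rot: [-2.48, -1.928, 0.001]
force: [-0.7, 0.1, -0.9]
width: 0.396
gripper_force: 0.0
```

```bash
python3 st.py; python3 - <<'E'
from h import *
im,d,c=grab("wrist"); save("pics/w3.png",im)
E
```

```text
[0.511  0.1503 0.1996] yang -14.3 F [-0.7  0.1 -0.9] [-0.06  0.07  0.01] 0.3961479915632914 0.0 [-0.7   0.32  0.4   1.86 -0.15  0.99 -0.48] 7.725
```

View pics/w3.png

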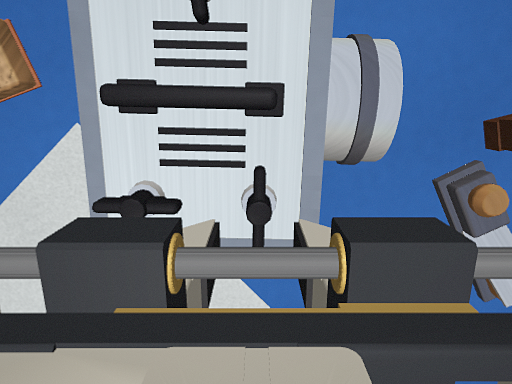

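Wing a (137,206) is now across the image, so it is loosened. Wing b (259,205) is centred between the fingers.

Request:
apply_moves([
  [40,0,0,-0.25,0],
  [40,0,0,-0.25,0],
  [40,0,0,-0.25,0],
  [40,0,0,-0.23,0],
  [40,0,0,0,0],
  [0,0,0,0,0],
  [0,0,0,0,0],
  [0,0,0,0,0],
  [0,0,0,0,0],
  [0,0,0,0,0],
])

```text
clock: 9.02
position: [0.5118, 0.1502, 0.1414]
ee_rot: [2.484, 1.923, 0.002]
force: [0.2, -0.5, 2.7]
width: 0.087
gripper_force: 12.0
```

Request:
apply_moves([
  [0,0,0,0,0.3],
  [0,0,0,0,0.3],
  [0,0,0,0,0.3],
  [0,0,0,0,0.3],
  [0,0,0,0,0.3],
  [0,0,0,0,0.3],
  [0,0,0,0,0.3],
  [0,0,0,0,0.3],
  [0,0,0,0,0.3],
  [0,0,0,0,0.3],
  [0,0,0,0,0.2],
  [0,0,0,0,0],
])

```text
clock: 10.52
position: [0.5105, 0.1494, 0.1413]
ee_rot: [-0.35, -3.12, 0.001]
force: [-5.2, -2.8, 8.4]
width: 0.088
gripper_force: 12.3
```

```bash
python3 st.py
```

```text
[0.5105 0.1494 0.1413] yang 77.2 F [-5.2 -2.8  8.4] [-0.5   1.06 -0.24] 0.08754106735368816 12.301487177610397 [-0.38  0.38 -0.01  1.9   0.    0.86  0.96] 10.525
```

Request:
apply_moves([
  [40,0,0,0,0],
  [40,0,0,0,0],
  [40,0,0,0.33,0],
  [40,0,0,0.33,0],
  [40,0,0,0.33,0],
])

```text
clock: 11.15
position: [0.5113, 0.1502, 0.2009]
ee_rot: [-0.351, -3.122, 0.0]
force: [0.1, 0.3, 0.1]
width: 0.402
gripper_force: 0.0
```

Request:
apply_moves([
  [40,0,0.24,0,-0.298],
  [40,0,0.24,0,-0.298],
  [40,0,0.24,0,-0.298],
  [40,0,0.24,0,-0.298],
  [40,0,0.24,0,-0.298],
  [40,0,0.24,0,-0.298],
  [40,0,0.24,0,-0.298],
  [40,0,0.24,0,-0.298],
  [40,0,0.24,0,-0.298],
  [40,0,0.24,0,-0.298],
  [40,0,0,0,0],
  [40,0,0,0,0],
])

```text
clock: 12.65
position: [0.5114, 0.2934, 0.2002]
ee_rot: [2.371, 2.06, -0.001]
force: [-0.1, 0.7, 0.1]
width: 0.397
gripper_force: 0.0
```

```bash
python3 st.py; python3 - <<'E'
from h import *
im,d,c=grab("wrist"); save("pics/w4.png",im)
b=(im[120:215,225:300].max(2)<60)
for r in (50,60,70,80,88): 
    x=np.where(b[r])[0]; print(r+120, (x.min()+225,x.max()+225) if len(x) else None)
E
```

```text
[0.5114 0.2934 0.2002] yang -8.0 F [-0.1  0.7  0.1] [-0.08  0.02 -0.02] 0.39663403118681345 0.0 [-0.81  0.4   0.27  1.71 -0.12  1.04 -0.64] 12.65
170 (np.int64(250), np.int64(260))
180 (np.int64(250), np.int64(260))
190 (np.int64(250), np.int64(261))
200 (np.int64(245), np.int64(267))
208 (np.int64(243), np.int64(268))
```

Request:
apply_moves([
  [40,-0.015,0.015,-0.25,0],
  [40,0,0,-0.25,0],
  [40,0,0,-0.25,0],
  [40,0,0,-0.23,0],
  [40,0,0,0,0],
  [0,0,0,0,0],
  [0,0,0,0,0],
  [0,0,0,0,0],
  [0,0,0,0,0],
  [0,0,0,0,0],
])

```text
clock: 13.95
position: [0.5108, 0.2951, 0.142]
ee_rot: [2.374, 2.057, 0.001]
force: [0.1, -0.7, 2.8]
width: 0.087
gripper_force: 12.0
```

Request:
apply_moves([
  [0,0,0,0,0.3],
  [0,0,0,0,0.3],
  [0,0,0,0,0.3],
  [0,0,0,0,0.3],
  [0,0,0,0,0.3],
  [0,0,0,0,0.3],
  [0,0,0,0,0.3],
  [0,0,0,0,0.3],
  [0,0,0,0,0.3],
  [0,0,0,0,0.28],
  [0,0,0,0,0],
  [0,0,0,0,0],
])

```text
clock: 15.45
position: [0.5105, 0.2948, 0.1419]
ee_rot: [-0.358, -3.121, -0.0]
force: [-2.2, -1.2, 5.4]
width: 0.089
gripper_force: 12.2
```

```bash
python3 st.py
```

```text
[0.5105 0.2948 0.1419] yang 76.9 F [-2.2 -1.2  5.4] [-0.26  0.27 -0.19] 0.08929506939904827 12.195727676153183 [-0.53  0.46 -0.12  1.76  0.07  0.92  0.67] 15.45
```

Request:
apply_moves([
  [60,0,0,0,0],
  [60,0,0,0,0],
  [60,0,0,0.5,0],
  [60,0,0,0.5,0],
  [60,-0.065,-0.3,0.6,-0.025],
  [60,-0.065,-0.3,0.6,-0.025],
  [60,-0.065,-0.3,0.6,-0.025],
  [60,-0.065,-0.3,0.6,-0.025],
  [60,0,0,0,0],
  [60,0,0,0,0],
])

```text
clock: 16.7
position: [0.4946, 0.2232, 0.345]
ee_rot: [-0.429, -3.112, 0.0]
force: [-0.2, 0.1, 0.0]
width: 0.602
gripper_force: 0.0
```

```bash
python3 st.py; python3 w.py
```

```text
[0.4946 0.2232 0.345 ] yang 74.3 F [-0.2  0.1  0. ] [-0.01 -0.01  0.03] 0.6020688047285726 0.0 [-0.45  0.23 -0.09  1.58  0.02  1.34  0.75] 16.7
blob [183  99  19  54 545] z 0.1522 box c [434.7 172.2] [18.2 52.9] ang 164.1
blob [ 254  118   12   95 1010] z 0.1717 box c [490.4 228.3] [11.3 94.8] ang 164.4
blob [316 138  18  52 499] z 0.1519 box c [509.5 294. ] [17.7 53.8] ang 165.9
blob [188 174  17  41 408] z 0.1522 box c [505.3 153.8] [16.8 44.4] ang 161.9
cover (array([484.8, 230. ]), array([199.6, 152.7]), 74.27) z 0.12421586777177054
```

All three wings now lie along the cover's x. Before gripping the handle, I'll take a close wrist look at the tote.

Request:
apply_moves([
  [60,0.052,-0.86,0,0.05],
  [60,0.052,-0.86,0,0.05],
  [60,0.052,-0.86,0,0.05],
  [60,0.052,-0.86,0,0.05],
  [60,0.052,-0.86,0,0.05],
  [60,0.052,-0.86,0,0.05],
  [60,0.052,-0.86,0,0.05],
  [60,0.052,-0.86,0,0.05],
  [60,0,0,0,0],
  [60,0,0,0,0],
])

```text
clock: 18.0
position: [0.5198, -0.1888, 0.3444]
ee_rot: [-0.115, -3.137, -0.002]
force: [0.6, 1.3, 0.3]
width: 0.602
gripper_force: 0.0
```

```bash
python3 st.py; python3 - <<'E'
from m import *
im,d,c=grab("wrist"); save("pics/w5.png",im); np.savez("w5.npz",im=im,d=d,K=c[0],D=c[1],Rc=c[2],o=c[3])
P=cloud(d,c);z=P[...,2]; r=P[:215]
for lo,hi in((.055,.065),(.08,.095),(0.0,.0095)):
    m=(z>lo)&(z<hi)&(im.max(2)-im.min(2)<40); m[215:]=0
    Q=P[m]; print(lo,m.sum(),rect(Q) if m.sum()>20 else 0, np.median(Q[:,2]) if m.sum() else 0)
E
```

```text
[ 0.5198 -0.1888  0.3444] yang 85.8 F [0.6 1.3 0.3] [ 0.08 -0.03 -0.  ] 0.601834499454689 0.0 [ 0.13  0.24  0.16  1.57 -0.04  1.34  1.79] 18.0
0.055 4703 (array([532.5, -75.3]), array([215.7, 448.6]), 7.08) 0.06013654164337723
0.08 1704 (array([ 501.6, -103.5]), array([435.3, 165.9]), 83.36) 0.08546174722378885
0.0 27538 (array([ 466.5, -169.4]), array([678.7, 288.9]), 89.2) 0.0040956022348332954
```

View pics/w5.png

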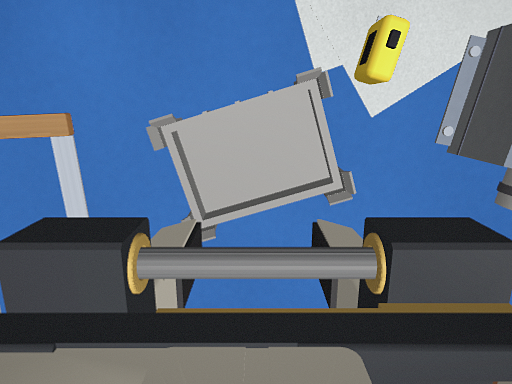

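The tote is at (150-355, 70-240), with its lower-left corner partly behind the finger. I'll work out its centre from the rim's edges.

```bash
python3 - <<'E'
from m import *
f=np.load("w5.npz"); im,d=f["im"],f["d"]; c=(f["K"],f["D"],f["Rc"],f["o"])
P=cloud(d,c); z=P[...,2]; g=(im.max(2)-im.min(2)<40)
m=g&(z>.055)&(z<.066); m[:, 365:]=0; m[245:]=0; m[215:,:190]=0; m[225:,:]=0
Q=P[m][:,:2]*1000; c0=np.array([521,-195.])
for yaw in (11,12,12.5,13,13.5,14,15):
    t=np.radians(yaw); L=(Q-c0)@np.array([[np.cos(t),-np.sin(t)],[np.sin(t),np.cos(t)]])
    a=L[abs(L[:,1])<65]; b=L[abs(L[:,0])<45]
    o=[]
    for s,col in((a[a[:,0]<0][:,0],0),(a[a[:,0]>0][:,0],0),(b[b[:,1]<0][:,1],1),(b[b[:,1]>0][:,1],1)):
        o.append((len(s),*np.percentile(s,[3,50,97]).round(1),s.std().round(2)))
    print(yaw,o)
mt=g&(z>.08)&(z<.1); mt[:,365:]=0; mt[215:,:190]=0;mt[240:]=0
k,l,st,ce=cv2.connectedComponentsWithStats(mt.astype('u1'))
for i in range(1,k):
    if st[i,4]>15:
        Qi=P[l==i]; print(st[i],Qi.mean(0).round(4))
E
```

```text
11 [(840, np.float64(-71.9), np.float64(-66.6), np.float64(-61.2), np.float64(3.12)), (771, np.float64(63.4), np.float64(68.9), np.float64(74.9), np.float64(3.39)), (589, np.float64(-100.6), np.float64(-94.7), np.float64(-89.4), np.float64(3.43)), (591, np.float64(95.3), np.float64(100.6), np.float64(106.0), np.float64(3.24))]
12 [(838, np.float64(-71.4), np.float64(-66.5), np.float64(-61.7), np.float64(2.97)), (773, np.float64(64.2), np.float64(68.9), np.float64(74.4), np.float64(3.26)), (587, np.float64(-100.3), np.float64(-94.7), np.float64(-89.8), np.float64(3.34)), (593, np.float64(95.6), np.float64(100.5), np.float64(105.7), np.float64(3.16))]
12.5 [(839, np.float64(-71.3), np.float64(-66.5), np.float64(-61.7), np.float64(2.95)), (775, np.float64(64.3), np.float64(68.8), np.float64(74.4), np.float64(3.24)), (584, np.float64(-100.3), np.float64(-94.7), np.float64(-89.9), np.float64(3.33)), (593, np.float64(95.7), np.float64(100.6), np.float64(105.8), np.float64(3.16))]
13 [(838, np.float64(-71.4), np.float64(-66.5), np.float64(-61.7), np.float64(2.97)), (773, np.float64(64.2), n
[... 696 characters left out ...]
p.float64(3.37)), (582, np.float64(-100.5), np.float64(-94.7), np.float64(-89.4), np.float64(3.4)), (599, np.float64(95.3), np.float64(100.6), np.float64(106.1), np.float64(3.24))]
15 [(838, np.float64(-72.7), np.float64(-66.6), np.float64(-60.5), np.float64(3.37)), (774, np.float64(62.7), np.float64(69.0), np.float64(75.6), np.float64(3.6)), (586, np.float64(-101.0), np.float64(-94.7), np.float64(-89.0), np.float64(3.58)), (601, np.float64(95.0), np.float64(100.8), np.float64(106.8), np.float64(3.39))]
[296  67  37  31 380] [ 0.4308 -0.1088  0.0847]
[146 114  29  36 341] [ 0.4751 -0.3061  0.0846]
[328 171  28  34 329] [ 0.5688 -0.0781  0.0845]
[202 231  14   9  91] [ 0.6177 -0.2586  0.0841]
```

Request:
apply_moves([
  [60,-0.06,0.868,-0.15,-0.05],
  [60,-0.06,0.868,-0.15,-0.05],
  [60,-0.06,0.868,-0.15,-0.05],
  [60,-0.06,0.868,-0.15,-0.05],
  [60,-0.06,0.868,-0.15,-0.05],
  [60,-0.06,0.868,-0.15,-0.05],
  [60,-0.06,0.868,-0.15,-0.05],
  [60,-0.06,0.868,-0.15,-0.05],
  [60,0,0,0,0],
  [60,0,0,0,0],
])

```text
clock: 19.3
position: [0.4903, 0.2274, 0.2734]
ee_rot: [-0.425, -3.112, 0.001]
force: [-0.6, 0.0, -0.4]
width: 0.603
gripper_force: 0.0
```

```bash
python3 st.py
```

```text
[0.4903 0.2274 0.2734] yang 74.4 F [-0.6  0.  -0.4] [-0.01  0.01 -0.03] 0.6034133554880681 0.0 [-0.47  0.27 -0.09  1.7   0.02  1.17  0.74] 19.3
```

Request:
apply_moves([
  [60,0.01,0.01,-0.5,0],
  [60,0,0,-0.5,0],
  [60,0,0,-0.5,0],
  [60,0,0,-0.4,0],
  [60,0,0,-0.22,0],
  [60,0,0,0,0],
  [0,0,0,0,0],
  [0,0,0,0,0],
  [0,0,0,0,0],
  [0,0,0,0,0],
  [0,0,0,0,0],
  [0,0,0,0,0],
], newtons=45)

```text
clock: 20.8
position: [0.4917, 0.2275, 0.1465]
ee_rot: [0.429, 3.112, 0.0]
force: [-0.5, -0.6, 1.6]
width: 0.121
gripper_force: 45.0
```

```bash
python3 st.py
```

```text
[0.4917 0.2275 0.1465] yang 74.3 F [-0.5 -0.6  1.6] [-0.03  0.08 -0.  ] 0.12121119446666934 45.000425577163696 [-0.47  0.39 -0.09  1.87  0.04  0.89  0.72] 20.8
```

Request:
apply_moves([
  [0,0,0,0.1,0],
  [0,0,0,0.1,0],
  [0,0,0,0.1,0],
  [0,0,0,0.1,0],
  [0,0,0,0.15,0],
  [0,0,0,0.15,0],
  [0,0,0,0,0],
])

```text
clock: 21.68
position: [0.4922, 0.2277, 0.1894]
ee_rot: [0.429, 3.111, 0.002]
force: [0.3, -0.4, -5.5]
width: 0.128
gripper_force: 45.0
```

```bash
python3 st.py
```

```text
[0.4922 0.2277 0.1894] yang 74.3 F [ 0.3 -0.4 -5.5] [-0.01 -0.03 -0.05] 0.12793658442930658 44.99882161617279 [-0.46  0.34 -0.09  1.82  0.04  0.98  0.73] 21.675
```

Request:
apply_moves([
  [0,0,0,0.3,0],
  [0,0,0,0.5,0],
  [0,0,0,0.5,0],
  [0,0,0,0.4,0],
  [0,0,0,0.1,0],
])

```text
clock: 22.3
position: [0.4922, 0.2277, 0.2976]
ee_rot: [0.429, 3.11, 0.002]
force: [0.8, 0.5, -5.7]
width: 0.123
gripper_force: 45.0
```

Request:
apply_moves([
  [0,0.03,-0.4,0,0.08],
  [0,0.05,-0.7,0,0.1],
  [0,0.05,-0.75,0,0.1],
  [0,0.05,-0.75,0,0.1],
  [0,0.05,-0.75,0,0.1],
  [0,0.05,-0.75,0,0.1],
  [0,0.05,-0.75,0,0.1],
  [0,0.05,-0.75,0,0.1],
  [0,0.05,-0.7,0,0.1],
  [0,0.04,-0.5,0,0.1],
  [0,0.02,-0.19,0,0.01],
  [0,0,0,0,0],
])

```text
clock: 23.8
position: [0.5207, -0.192, 0.2955]
ee_rot: [0.344, -3.121, -0.001]
force: [-0.2, 1.2, -6.6]
width: 0.126
gripper_force: 45.0
```

```bash
python3 - <<'E'
from h import *
im,d,c=grab("wrist"); save("pics/w6.png",im)
E
python3 st.py
```

```text
[ 0.5209 -0.1908  0.2957] yang 102.7 F [-0.1  0.9 -5.6] [ 0.1   0.03 -0.03] 0.12199018481270556 44.998977184295654 [ 0.17  0.27  0.11  1.65 -0.03  1.23  2.08] 23.85
```

View pics/w6.png

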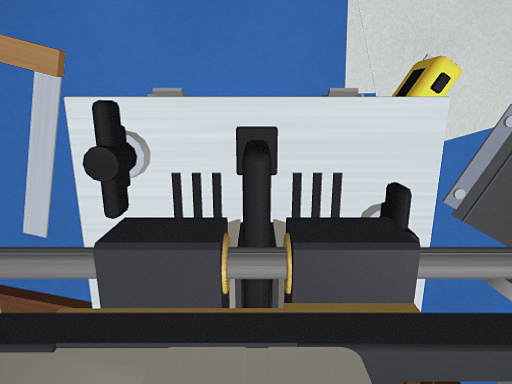

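The cover is held level, with its visible far corners at (66,97) and (448,97), and the tote's angles show just past its edge at (167,92) and (343,92). I'll compute the cover's pose in the hand from its edges.

```bash
cat > e.py <<'E'
from h import *
s=observe(); im,d,c=grab("wrist"); zp=s["position"][2]-.0185-.0043  # plate top
P=cloud(d,c); 
m=(im.min(2)>165)&(abs(P[...,2]-zp)<.012); m[215:]=0
print("plate z err",np.nanmedian(P[m][:,2])-zp)
zp=np.nanmedian(P[m][:,2])
top=[(u,np.where(m[:,u])[0].min()) for u in range(90,430,5) if m[:,u].any()]
lf=[(np.where(m[v])[0].min(),v) for v in range(105,210,4)]; rt=[(np.where(m[v])[0].max(),v) for v in range(105,165,4)]
M=R.from_rotvec(s["ee_rot"]).as_matrix(); ang=np.arctan2(M[1,1],M[0,1])-np.pi/2
A=np.array([[np.cos(ang),-np.sin(ang)],[np.sin(ang),np.cos(ang)]])
for n,e in(("top",top),("left",lf),("right",rt)):
    L=(onplane(np.array(e,float),zp,c)[:,:2]-s["position"][:2])@A*1000
    i=0 if n=="top" else 1; med=np.median(L[:,i]); k=abs(L[:,i]-med)<4
    pf=np.polyfit(L[k,1-i],L[k,i],1); print(n,"at",np.polyval(pf,0).round(1),med.round(1),"slope deg",np.degrees(np.arctan(pf[0])).round(2),k.sum())
E
python3 e.py
```

```text
plate z err 0.0005833519901530804
top at -69.2 -69.1 slope deg -0.02 68
left at -98.3 -98.3 slope deg 0.0 27
right at 99.8 100.0 slope deg -0.24 15
```

Request:
apply_moves([
  [0,0,-0.03,-0.4,0],
  [0,0,0,-0.5,0],
  [0,0,0,-0.5,0],
  [0,0,0,-0.5,0],
  [0,0,0,-0.4,0],
  [0,0,0,-0.3,0],
  [0,0,0,-0.2,0],
  [0,0,0,0,0],
  [0,0,0,0,0],
])

```text
clock: 25.02
position: [0.5217, -0.1936, 0.1292]
ee_rot: [-0.347, 3.121, -0.0]
force: [0.5, -0.9, -5.0]
width: 0.123
gripper_force: 45.0
```

```bash
python3 st.py; python3 e.py; python3 - <<'E'
from h import *
a=[]
for n,(u,v) in (("scene",(155,190)),("side",(235,185))):
    im,d,c=grab(n); a.append(cv2.resize(im[v:v+110,u:u+110],None,fx=3.6,fy=3.6,interpolation=cv2.INTER_CUBIC))
save("pics/p7.png",np.hstack(a))
E
```

```text
[ 0.5217 -0.1936  0.1292] yang 102.7 F [ 0.5 -0.9 -5. ] [ 0.03 -0.02 -0.04] 0.12336519114907872 44.99878764152527 [ 0.19  0.42  0.09  1.87 -0.05  0.85  2.1 ] 25.025
plate z err 0.0004972775206179697
top at -69.1 -69.1 slope deg 0.01 68
left at -98.6 -98.5 slope deg -0.08 27
right at 99.8 99.8 slope deg 0.07 15
```

View pics/p7.png

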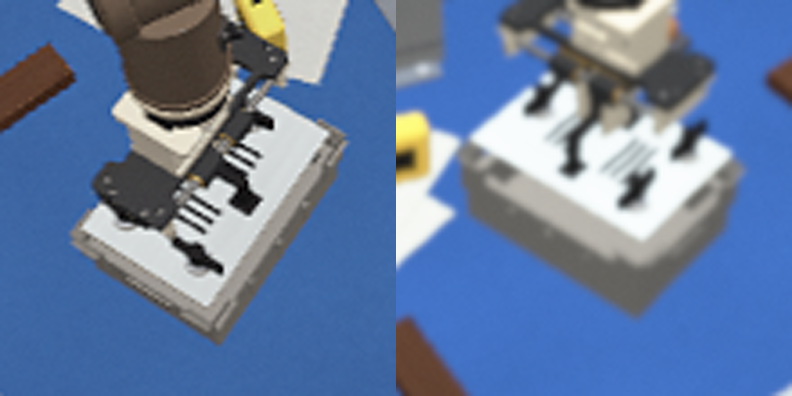

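Both views show the plate over the tote, parallel to it, with all four angles just outside the plate corners. I'll lower it slowly.

Request:
apply_moves([
  [0,-0.01,0.013,-0.1,0],
  [0,0,0,-0.1,0],
  [0,0,0,-0.1,0],
  [0,0,0,-0.1,0],
  [0,0,0,-0.1,0],
  [0,0,0,-0.1,0],
  [0,0,0,0,0],
])

```text
clock: 26.05
position: [0.5201, -0.1929, 0.0918]
ee_rot: [0.347, -3.121, -0.001]
force: [0.4, 0.1, -6.1]
width: 0.124
gripper_force: 45.0
```

Request:
apply_moves([
  [0,0,0,-0.03,0],
  [0,0,0,-0.03,0],
  [0,0,0,-0.03,0],
  [0,0,0,0,0],
])

```text
clock: 26.55
position: [0.5204, -0.193, 0.0869]
ee_rot: [0.347, -3.122, -0.0]
force: [-0.0, 0.7, -4.5]
width: 0.13
gripper_force: 45.0
```

Request:
apply_moves([
  [0,0,0,-0.02,0],
  [0,0,0,-0.02,0],
  [0,0,0,0,0],
])

```text
clock: 26.92
position: [0.5206, -0.193, 0.0864]
ee_rot: [-0.346, 3.121, -0.0]
force: [-8.2, 2.4, 16.8]
width: 0.127
gripper_force: 45.0
```

```bash
python3 st.py
```

```text
[ 0.5206 -0.193   0.0864] yang 102.7 F [-8.2  2.4 16.8] [ 0.64  1.6  -0.02] 0.12687909363463667 45.00343680381775 [ 0.2   0.48  0.08  1.91 -0.05  0.76  2.1 ] 26.925
```

Contact came at the expected rim height. I'll ease off, open and rise.

Request:
apply_moves([
  [0,0,0,0.02,0],
  [0,0,0,0,0],
  [20,0,0,0,0],
  [50,0,0,0,0],
  [50,0,0,0,0],
  [50,0,0,0.2,0],
  [50,0,0,0.4,0],
  [50,0,0,0.6,0],
  [50,0,0,0.8,0],
  [50,0,0,0.8,0],
  [50,0,0,0.8,0],
  [50,0,0,0,0],
])

```text
clock: 28.42
position: [0.5223, -0.1937, 0.3067]
ee_rot: [-0.345, 3.115, -0.004]
force: [0.8, -0.0, 0.3]
width: 0.5
gripper_force: 0.0
```

```bash
python3 st.py; python3 - <<'E'
from h import *
im,d,c=grab("wrist"); P=cloud(d,c); m=(im.min(2)>165)&(P[...,2]>.05)&(P[...,2]<.08); m[215:]=0
k,l,st,ce=cv2.connectedComponentsWithStats(m.astype('u1')); i=1+np.argmax(st[1:,4]); Q=P[l==i]
A=np.c_[Q[:,:2],np.ones(len(Q))]; f=np.linalg.lstsq(A,Q[:,2],rcond=None)[0]
print("plate z",np.median(Q[:,2]).round(4),"tilt",f[:2].round(4))
s2=cv2.resize(im[40:300,60:460],None,fx=1.9,fy=1.9); save("pics/p8.png",s2)
E
```

```text
[ 0.5223 -0.1937  0.3067] yang 102.7 F [ 0.8 -0.   0.3] [ 0.03 -0.   -0.05] 0.49956493478795383 0.0 [ 0.17  0.26  0.11  1.63 -0.03  1.24  2.08] 28.425
plate z 0.0642 tilt [-0.0006  0.0008]
```

View pics/p8.png

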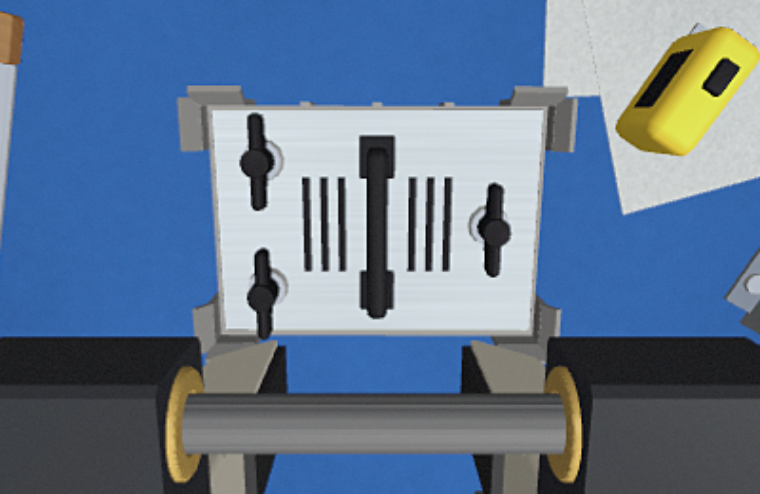

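The plate lies level (top at 64.2 mm) inside all four angles, and the gripper is clear.

```bash
python3 -c "
from cell import arm
print(arm.sign_off())"
```

```text
the job is handed in; nothing more can be done
None
```

I loosened all three wing screws, set the cover with its filter level, handle up, on the tote inside its four corner angles, and handed the job in at about 28.5 s; the interface returned no verdict.

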